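# Clamp a buffer block in the practice vise with its fold-out crank

### The arm

A 6-joint arm with a two-finger parallel gripper is mounted at the origin on a cart in front of the work surface, level with it; the furniture and walls round the work are solid. World frame = base frame: x ahead of the robot, y to its left, z up, the work surface at z = 0. Lengths are in m, angles in rad, forces in N, time in s.
With the tool pointing down it reaches from about 0.3 to 1 m from the base axis. Payload 5.1 kg.
Tool frame: the origin (TCP) lies on the front face of the gripper's body, between the roots of the fingers; the fingertips stand 78 mm ahead of it and the grasp point (between the pads) lies 59 mm ahead of it; z points along the fingers, y is the direction in which the jaws open and shut (so a half turn about z gives the same grasp; the last joint's range is limited). The gripper opens to 95 mm and grips with 3 to 60 N. Pads are 20 mm wide; open, the fingers measure 119 mm over their backs; the gripper's body (75 mm by 180 mm) begins 59 mm behind the grasp point.
Start: joints at [1.11, 0.124, 1.65, -0, 1.367, -0.083], TCP at [0.24, 0.604, 0.292] pointing down, gripper open.
Joint ranges: [-2.61, 2.61], [-1.02, 2.33], [0.03, 2.71], [-1.35, 4.49], [0.32, 2.68], [-2.91, 2.91]. Speed limits (rad/s): [2.57, 2.57, 3.14, 3.14, 3.14, 3.14].

### API

Orientations are given as a 3x3 rotation matrix whose columns are the frame's x, y, z axes.
In Python, from bench import r gives the robot as it stands. Calls block until the motion is done:
- r.move_pose(position, orientation): joint-space move of the TCP to a pose.
- r.move_linear(position, speed=0.15, frame=None, stop_force=None): straight line of the TCP; frame=None keeps the orientation; speed is the mean speed in m/s. With stop_force (N) it stops when the force on the tool has changed by that much, and returns True; else False.
- r.move_j(angles): joint-space move.
- r.release() and r.close(effort=None): open the fingers fully, or close them until they stop; effort is the grip in N (None keeps the last).
- r.wait(seconds).
- r.ik(position, orientation): joint angles nearest the present ones, or None.
- r.get_state(): the state.
- r.grab_frame(name): name is "side" or "top"; returns a dict with "pixels" (420x560x3 uint8, blue, green, red), "range_z" (420x560 float32, m along the optical axis (not along the pixel's ray), 0 where there is no reading), "K" (3x3 intrinsics, pixels), "rvec" (rotation vector, rad) and "tvec" (3), from world to camera coordinates, as OpenCV has them. Camera axes: x right, y down, z forward; pixel columns grow to the right and rows downward; lengths in m; the calibration is good to about 2 mm. A picture is of the moment at which its call begins.
A pose or a line that the arm cannot do raises r.PlanningError and nothing moves.
- r.finish_job(): hands the job in, once; it reports no verdict.
The state is a dict: "t": time; "joint_pos": joint angles; "joint_velocities": joint speeds; "joint_efforts": joint torques, N m; "position": TCP position; "tool_rot": TCP orientation; "force": force on the tool from outside, world axes, zero at the start; "ft_torque": the same for the moment, N m; "opening": opening from 0.0 (shut) to 1.0 (fully open).
Only numpy, scipy, OpenCV 4.12 (cv2) and the standard library are available. Lean on these libraries where they do the work, as an engineer would, in place of code of your own. Each camera call takes 0.05 s, during which the arm holds its last target.

### The job

Set up the practice vise for a filing exercise. First lay the buffer block lengthwise between the jaws, flat on the seat so that it holds the sensing pin down, and let go of it; then swing the folded crank handle fully upright, and with it wind the crank clockwise (seen from above) until the block is clamped between the jaws and has pushed the sprung pad in by at least 3 mm. Leave the bottles and the pot beside the vise standing where they are.

Things in the scene. Friction and masses are not known exactly. Their poses are not given: they have to be found in the camera images.
- vise: Small grey bench vise, fixed, 262 mm long (own y) x 100 mm wide (own x). Origin at table level on its middle line. Own +y points from the crank head to the fixed jaw, z up. Base plate top 14 mm above the table, jaws 50 mm wide, tops 52 mm above the table. Crank head 56 x 54 mm, top 56 mm above the table, centred on the crank axis, which stands at x 0, y -145 mm
- fixed_jaw (a point): Centre of the fixed jaw's face, which looks to the vise's -y: at x 0, y +50 mm in the vise's frame, 42 mm above the table
- seat_center (a point): Centre of the seat's top face, where the sensing pin comes through: 32 mm above the table, x 0, y +4 mm in the vise's frame; axes as the vise. The seat is a bar 22 mm wide (x), 84 mm long (y), narrower than the block, so fingers pass down beside it. The block lies along the vise's y, anywhere between the jaws: the pad later pushes it along to the fixed jaw
- block_center (a point): Centre of the loose buffer block: a plain pale-lilac bar 26 (own x) x 94 (own y) x 25 (z) mm, about 0.1 kg, lying flat on the table
- pin (a joint): Travel of the sensing pin, m: 0 = up, its 8 mm round tip 5 mm above the seat; 0.005 = pressed flush with the seat. A weak spring (under 0.4 N): the block's weight alone presses it down
- crank (a joint): Angle of the crank, rad, growing clockwise seen from above; starts between 0 and 2.2, hard stop at 8.5. Moves the jaw 4 mm per rad towards the fixed jaw. With the block in, the pad meets it near 6.5 rad and is pushed in 3 mm near 7.3 rad, 8 mm at the stop. Turns with 0.06 N m of friction and stays where it is left
- crank_axis (a point): Point on the crank's vertical axis, 84 mm above the table, level with the handle's hinge
- handle_hinge (a point): Centre of the handle's folding hinge at the crank arm's outer end, 45 mm from the crank axis, 84 mm above the table; goes round with the crank. Own +x points from the crank axis outwards along the arm, own y along the level hinge pin
- handle (a joint): Angle of the folding handle, rad: 0 = folded flat, lying level over the arm from the hinge back across the crank axis; pi/2 = upright above the hinge, at its stop. It stays at any angle (friction 0.045 N m)
- grip_point (a point): Point on the handle's centre line 50 mm from its hinge, where to hold it. The grip is a black round bar, 18 mm thick, from 12 to 74 mm from the hinge; it spins freely about its own length. Folded, its centre line is 84 mm above the table, 28 mm above the crank head; the arm just under it is 12 mm wide, so fingers can pinch it across from above
- pad_face (a point): Centre of the sprung pad's face on the moving jaw (40 mm wide, looks to the vise's +y, 43 mm above the table). At x 0, y -70 mm + 4 mm per rad of joint crank in the vise's frame while the pad is out
- pad (a joint): How far the sprung pad is pushed into the moving jaw, m: 0 = out, 0.010 = fully in. Spring 0.9 N per mm
- pot: Bystander: clear round pot with lid, 63 mm across, 57 mm tall, loose, beyond the vise; origin at the centre of its underside
- black_polish: Bystander: black polish bottle with gold cap, 27 x 34 x 88 mm, loose, beyond the vise; origin at the centre of its underside
- primer: Bystander: slim white bottle, 19 mm across, 66 mm tall, loose, beyond the block; origin at the centre of its underside

How it is judged:
On the way, in this order (a step that is already met when the one before it is completed fails the run):
1. the block lies on the seat along the vise, holds the pin down, and is let go (value of joint pin above 0.003 m and angle between the y axis of block_center and the y axis of vise, either way round below 0.2 rad and angle between block_center's own z axis and vertical below 0.12 rad and z of block_center in the frame of seat_center below 0.017 m and horizontal distance between block_center and seat_center below 0.03 m and contact force between the fingers and block below 0.1 N), for 0.2 s.
2. the crank handle is swung upright before the crank is wound (value of joint handle above 1.35 rad and value of joint crank below 3.5 rad), for 0.1 s.
3. the crank is wound with the handle upright until the block has pushed the pad in 3 mm (value of joint pad above 0.003 m and value of joint handle above 1.2 rad), for 0.2 s.
At the end, for the whole second after the job is handed in: The block lies flat on the seat (tilt under 0.1 rad, along the vise within 0.1 rad, centre within 15 mm of the seat's centre seen from above and no more than 17 mm above it), holds the pin down more than 3 mm and is clamped: crank past 7.1 rad, the pad pushed in about 3 mm or more; all at rest (value of joint pad above 0.0028 m and value of joint crank above 7.1 rad and value of joint pin above 0.003 m and angle between the y axis of block_center and the y axis of vise, either way round below 0.1 rad and angle between block_center's own z axis and vertical below 0.1 rad and horizontal distance between block_center and seat_center below 0.015 m and z of block_center in the frame of seat_center below 0.017 m and linear speed of block below 0.02 m/s); the robot touches nothing.
It fails at once if a bystander is shoved more than 30 mm or knocked over (distance of any of pot, black_polish, primer from where it was at the start of the episode above 0.03 m or angle between any of pot, black_polish, primer's own z axis and vertical above 0.6 rad).
It also fails if it takes over 72 s, if anything falls off the work surface, if the arm or the gripper's body presses on something with over 40 N, if the wrist force passes 120 N, or if a joint passes its speed limit or range.

## Working session

There is one attempt and no reset: what is moved stays moved. The work goes in short steps, each a Python script; the robot and the scene stay as the last script left them, time stands still between calls to the robot, and variables do not carry over. Pictures are saved under pics/ and viewed, and the job is handed in when it is done.

```bash
mkdir -p pics; ls; python3 - <<'E'
from bench import r
import cv2,numpy as np
for n in("side","top"):
    f=r.grab_frame(n); cv2.imwrite(f"pics/{n}0.png",f["pixels"]); np.savez(f"pics/{n}0.npz",**f)
    R=cv2.Rodrigues(f["rvec"])[0]; print(n,f["K"].tolist(),(-R.T@f["tvec"].ravel()),R[2])
s=r.get_state();print(s["t"],s["position"],s["tool_rot"],s["force"],s["opening"])
E
```

```text
pics
side [[399.2034281402179, 0.0, 281.3657875810561], [0.0, 399.2034281402179, 209.11077280668056], [0.0, 0.0, 1.0]] [0.50807239 0.82137931 0.47832689] [ 0.11536544 -0.87582525 -0.46863734]
top [[389.011718269591, 0.0, 276.2733658623866], [0.0, 389.011718269591, 213.4636528859348], [0.0, 0.0, 1.0]] [0.42656366 0.07091357 0.95769815] [ 0.21614404 -0.00454333 -0.97635092]
0.1 [0.23959836 0.60377322 0.29109135] [[-9.29497485e-01  3.68827440e-01 -8.63051512e-04]
 [ 3.68828405e-01  9.29495973e-01 -1.68631914e-03]
 [ 1.80242133e-04 -1.88574731e-03 -9.99998206e-01]] [-0.11365532 -0.53955941 -0.10367888] 0.9985372514449197
```

View pics/side0.png

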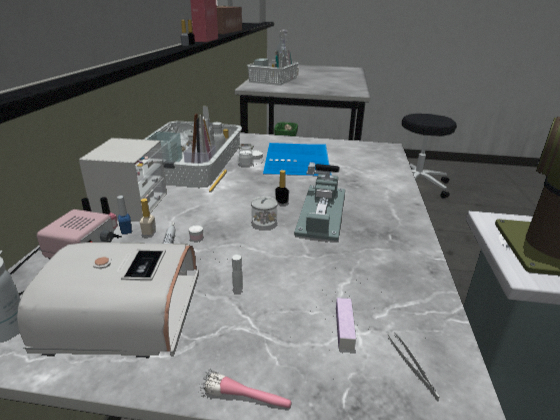

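View pics/top0.png

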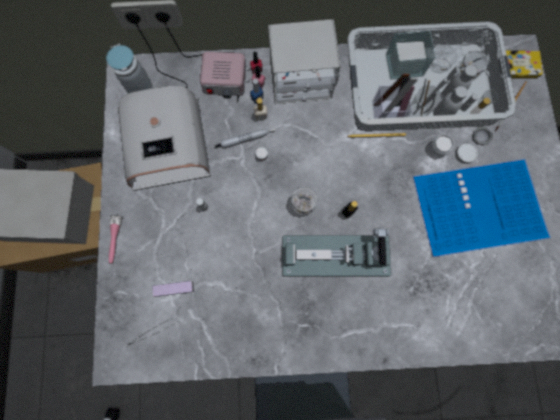

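Side view: the lilac block is at about (346,323), the vise at (320,205) with the crank at the far end, (325,168). Top view: block at (172,289), vise at (335,256) with the crank on the right at (382,247), pot at (303,203), polish bottle at (350,209) and primer at (200,204). I'll enlarge these and measure.

```bash
cat > h.py <<'E'
import cv2,numpy as np
def cam(f):
    R=cv2.Rodrigues(np.asarray(f["rvec"]))[0]; return R,-R.T@np.asarray(f["tvec"]).ravel()
def ray(f,uv,z):
    R,C=cam(f); d=R.T@np.linalg.inv(f["K"])@np.array([uv[0],uv[1],1.]); return C+d*(z-C[2])/d[2]
def proj(f,P):
    return cv2.projectPoints(np.asarray(P,float).reshape(-1,3),np.asarray(f["rvec"],float),np.asarray(f["tvec"],float),np.asarray(f["K"]),None)[0].reshape(-1,2)
def cloud(f):
    R,C=cam(f); z=f["range_z"]; v,u=np.mgrid[:z.shape[0],:z.shape[1]]
    p=np.stack([(u-f["K"][0,2])/f["K"][0,0]*z,(v-f["K"][1,2])/f["K"][1,1]*z,z],-1)
    return (p@R)+C
E
python3 - <<'E'
from h import *
for n,(a,b,c,d) in dict(side=(290,150,80,100),top=(270,180,130,110)).items():
    f=dict(np.load(f"pics/{n}0.npz")); px=f["pixels"]
    cv2.imwrite(f"pics/{n}0z.png",cv2.resize(px[b:b+d,a:a+c],None,fx=6,fy=6 if n=="side" else 6,interpolation=cv2.INTER_CUBIC)[:600,:800])
    hsv=cv2.cvtColor(px,cv2.COLOR_BGR2HSV)
    m=cv2.inRange(hsv,(125,25,120),(165,120,255))
    cs=max(cv2.findContours(m,0,1)[0],key=cv2.contourArea)
    P=cloud(f); mm=np.zeros_like(m); cv2.drawContours(mm,[cs],-1,1,-1)
    pts=P[(mm>0)]; print(n,cv2.boundingRect(cs),pts.min(0),pts.max(0))
    top=pts[pts[:,2]>0.021]; print(len(top),np.median(top[:,2]))
    rc=cv2.minAreaRect((top[:,:2]*1000).astype(np.float32)); print(rc)
    if n=="top":
        q=cv2.minAreaRect(cs); print([ray(f,x,0.025)[:2].round(4) for x in cv2.boxPoints(q)])
E
```

```text
side (336, 298, 20, 41) [ 0.4503996   0.25849517 -0.00084253] [0.50807239 0.82137931 0.47832689]
587 0.02515759755349606
((476.9549560546875, 549.7513427734375), (545.7877807617188, 33.40531539916992), 86.96721649169922)
top (201, 52, 38, 32) [0.42656366 0.07091357 0.05940582] [1.06508576 0.24026973 0.95769815]
638 0.06594482888202075
((744.2101440429688, 159.75733947753906), (652.4602661132812, 97.2923355102539), 7.14474630355835)
[array([0.9995, 0.2486]), array([1.0925, 0.244 ]), array([1.0819, 0.1449]), array([0.9893, 0.1514])]
```

```bash
python3 - <<'E'
from h import *
f=dict(np.load("pics/top0.npz"));P=cloud(f)
# height map around vise
sub=P[225:285:2,275:400:3,2]
for row in sub: print(" ".join("%3d"%(1000*x) for x in row))
E
```

```text
-2   0   0  -2  -1   0   2  -1   0   1   2   0   0   0  -1   0   0  -2  -1   0   0   0   0  -1  -2  -2   0  -3   0  -2  -2  -2   0   1   0   1   0  -1   1   1 957   0
 -1   3   0  -1  -2  -2   0   0   1  -1   0   4  -2  -2  -3  -1   0   0  -1   0   0  -2   1  -1  -3  -2   1   0   0   1   0   0   0   0  -1   0   0   0  -1  -1   0   0
 -1   0   0   0   0  -3   0  -1  -1   0  -1   0   0  -1   2   1   1  -3   0  -4  -2   0  -2  -1   0  -3   3   0  -2  -3  -1   0   1  75  88  88  93  89  -1  -1  -1  -1
  0   0  -3  -1   0  -3   2   0   1   0  -1   1  -2   0  -1  -2   0   1  -3   0  -1  -1   0   0   0   3   0   0  -2   0  -2   0  -2  87  89  86  88  86   1  -3   0   0
  0  -1  -2   0   0   1  -2  -1   0   2   2   0  -1  -1  -2   0  -3   0   0   0  -2   0   1   0   1  -1   1  -2  -2  -2  -1  -2   0  84  89  90  89  85   0  -1  -2  -2
  0   0   1  12  11  14  11  10  12  11  14  13  13  12  11  11  13   8  12  12  13  15  11  11   9  14  13  11  12  13   8  14  10  75  82  90  88  78   1   0  -1   0
  2   0   3  14  11  12  11  13  13  12  14  15  14  13  15  15  15  13  13  15  14  11  14  
[... 3238 characters left out ...]
  12  12  10  14   0  -2   1
 -2  -2   1  -2  -2  -1   0   0   2  -2  -1   0   0   0  -1  -1   0  -1  -3   0   2  -1   0   1  -1   0   0   0  -1  -1   0   0   0   1   0 957   0  -1   0  -1   0  -2
  0   0   0   0   1   0   0  -1   0  -2  -1  -1  -1   0  -2   0   0   2  -2   0   3   0  -2  -1  -1   1  -1  -2   0   0   0  -2  -2  -2  -1   0   0   0  -3   0   2  -1
  1   0  -1  -1  -3  -2   0   0   0   2   0   0  -2  -1  -1  -2   1  -4   1  -1   0   0   1   0   0  -4  -1   0   0   0  -1   2  -1   0   2  -2   0   0  -1  -2   0  -1
 -1   2   0   0   1   2  -3  -1   3   1   0  -1  -2   0  -1   1  -1  -1  -2  -1  -3   0   2   0   0  -1   0   0  -2   0   0  -2   0   0  -2  -1   1   1  -2  -3   0   1
```

View pics/side0z.png

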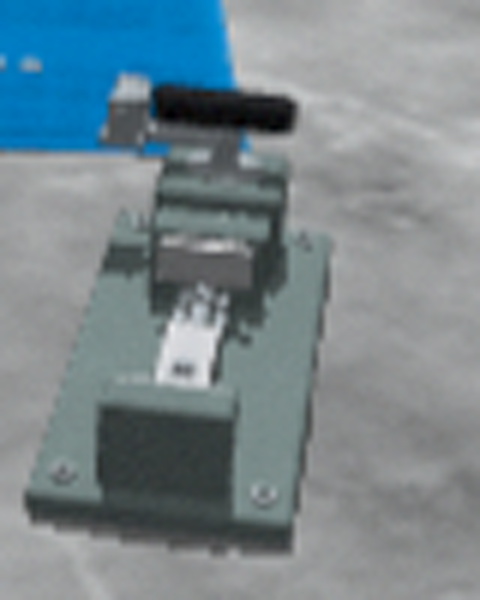

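View pics/top0z.png

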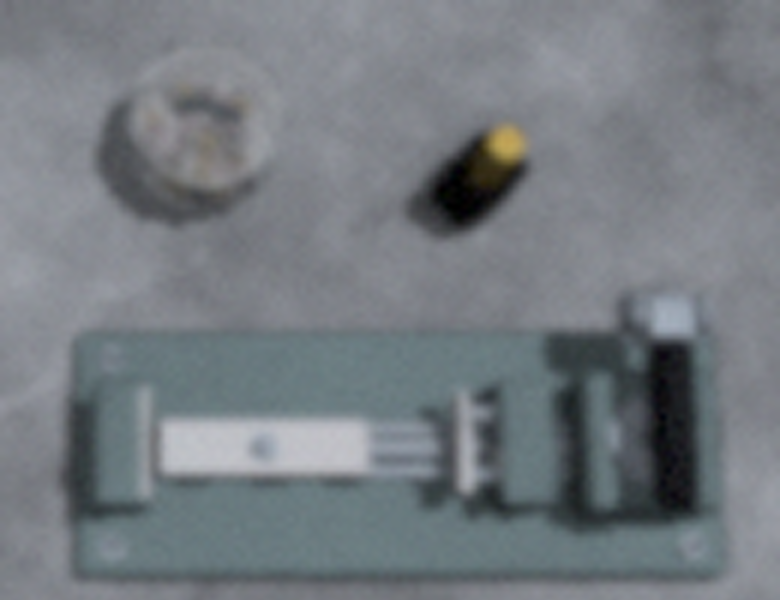

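```bash
python3 - <<'E'
from h import *
T=dict(np.load("pics/top0.npz"));S=dict(np.load("pics/side0.npz"))
# block
for n,f,(x0,y0,x1,y1),zl in(("side",S,(325,290,365,360),0.021),("top",T,(145,275,200,305),0.021)):
    hsv=cv2.cvtColor(f["pixels"],cv2.COLOR_BGR2HSV); m=cv2.inRange(hsv,(125,20,80),(165,140,255))
    k=np.zeros_like(m);k[y0:y1,x0:x1]=m[y0:y1,x0:x1]
    P=cloud(f); ok=(k>0)&(f["range_z"]>0)&(P[...,2]>zl)&(P[...,2]<.04)
    v,u=np.nonzero(ok)
    pts=np.array([ray(f,(a,b),.025)[:2] for a,b in zip(u,v)])
    rc=cv2.minAreaRect((pts*1000).astype(np.float32));print(n,len(pts),pts.mean(0),rc,cv2.boxPoints(rc).round(1).tolist())
# vise
for n,f in(("top",T),("side",S)):
    P=cloud(f);ok=f["range_z"]>0
    A=P[ok]; A=A[(A[:,0]>.2)&(A[:,0]<.48)&(A[:,1]>-.25)&(A[:,1]<.15)]
    for lo,hi in((.0085,.0185),(.046,.0535),(.080,.1)):
        B=A[(A[:,2]>lo)&(A[:,2]<hi)]
        lab=(B[:,:2]*1000).astype(np.float32); print(n,lo,len(B),cv2.minAreaRect(lab),np.percentile(lab,[1,99],axis=0).tolist())
E
```

```text
side 613 [0.46519656 0.32497174] ((465.23046875, 322.8619079589844), (24.903409957885742, 92.275634765625), 3.8033289909362793) [[449.70001220703125, 368.1000061035156], [455.8999938964844, 276.0], [480.70001220703125, 277.70001220703125], [474.6000061035156, 369.70001220703125]]
top 416 [0.46576687 0.3215542 ] ((465.8297119140625, 321.2284851074219), (25.196908950805664, 92.0484619140625), 4.020057201385498) [[450.0, 366.29998779296875], [456.5, 274.3999938964844], [481.6000061035156, 276.20001220703125], [475.20001220703125, 368.0]]
top 0.0085 211 ((477.6567687988281, -106.52400207519531), (190.73484802246094, 9.735811233520508), 88.19120788574219) [[470.16619873046875, -199.59183654785156], [479.92319946289064, -16.06898880004881]]Traceback (most recent call last):
  File "<stdin>", line 17, in <module>
    return _quantile_unchecked(
        a, q, axis, out, overwrite_input, method, keepdims, weights)
    return _ureduce(a,
                    func=_quantile_ureduce_func,
    ...<5 lines>...
                    overwrite_input=overwrite_input,
                    method=method)
    r = func(a, **kwargs)
    result = _quantile(arr,
                       quantiles=q,
    ...<2 lines>...
                       out=out,
                       weights=wgt)
    slices_having_nans = np.isnan(arr[-1, ...])
                                  ~~~^^^^^^^^^
IndexError: index -1 is out of bounds for axis 0 with size 0
```

```bash
python3 - <<'E'
from h import *
T=dict(np.load("pics/top0.npz"));S=dict(np.load("pics/side0.npz"))
for n,f in(("top",T),("side",S)):
    P=cloud(f);ok=f["range_z"]>0
    A=P[ok]; A=A[(A[:,0]>.42)&(A[:,0]<.72)&(A[:,1]>-.3)&(A[:,1]<.12)]
    for lo,hi in((.007,.021),(.046,.0535),(.080,.1)):
        B=A[(A[:,2]>lo)&(A[:,2]<hi)&(A[:,0]<(.61 if lo<.08 else .66))]
        lab=(B[:,:2]*1000).astype(np.float32); print(n,lo,len(B),cv2.minAreaRect(lab),np.percentile(lab,[1,99],axis=0).round().tolist())
T0=T
# base plate corners from the zoomed top image (zoom 6, offset 270,180)
c=np.array([(77,332),(77,578),(722,578),(712,332)])/6-.5+[270,180]
for q in c: print(ray(T,q,.014).round(4))
# seat
for q in [(162,418),(162,474),(368,474),(368,418),(264,447)]: print("seat",ray(T,np.array(q)/6-.5+[270,180],.032).round(4))
for q in [(652,345),(692,345),(692,512),(652,512)]: print("handle z84",ray(T,np.array(q)/6-.5+[270,180],.09).round(4))
for q in [(584,370),(584,512),(705,512)]: print("head z56",ray(T,np.array(q)/6-.5+[270,180],.056).round(4))
# bystanders
for n,f in(("top",T),("side",S)):
    P=cloud(f);A=P[f["range_z"]>0];A=A[(A[:,2]>.035)&(A[:,0]>.4)&(A[:,0]<.8)&(A[:,1]>-.25)&(A[:,1]<.45)]
    g=np.zeros((400,700),np.uint8); ij=((A[:,:2]-[.4,-.25])*1000).astype(int); g[ij[:,0].clip(0,399),ij[:,1].clip(0,699)]=255
    g=cv2.morphologyEx(g,cv2.MORPH_CLOSE,np.ones((9,9)))
    k,l,st,ce=cv2.connectedComponentsWithStats(g)
    for s in st[1:]:
        if s[4]>60: print(n,"x",.4+s[1]/1000,.4+(s[1]+s[3])/1000,"y",-.25+s[0]/1000,-.25+(s[0]+s[2])/1000)
E
```

```text
top 0.007 2657 ((524.699462890625, -74.08885192871094), (260.32073974609375, 100.08460998535156), 87.04923248291016) [[473.0, -199.0], [578.0, 55.0]]
top 0.046 506 ((524.3164672851562, -71.847412109375), (242.25198364257812, 53.92626953125), 86.82514190673828) [[492.0, -191.0], [554.0, 50.0]]
top 0.08 360 ((570.9669799804688, -155.87979125976562), (158.45452880859375, 51.491050720214844), 20.000282287597656) [[492.0, -183.0], [637.0, -108.0]]
side 0.007 1289 ((522.669677734375, -71.35054016113281), (265.35577392578125, 99.53421783447266), 86.8714370727539) [[471.0, -191.0], [576.0, 60.0]]
side 0.046 348 ((523.228759765625, -61.11425018310547), (229.8206024169922, 55.50839614868164), 86.95828247070312) [[493.0, -155.0], [552.0, 53.0]]
side 0.08 209 ((567.2804565429688, -153.2622833251953), (160.58480834960938, 51.23411560058594), 18.89081573486328) [[491.0, -181.0], [637.0, -106.0]]
[0.581  0.0545 0.014 ]
[0.4816 0.0601 0.014 ]
[ 0.468 -0.197  0.014]
[ 0.5671 -0.2044  0.014 ]
seat [0.5417 0.023  0.032 ]
seat [0.5195 0.0244 0.032 ]
seat [ 0.5151 -0.057   0.032 ]
seat [ 0.5373 -0.0588  
[... 187 characters left out ...]
head z56 [ 0.5486 -0.1408  0.056 ]
head z56 [ 0.4939 -0.1351  0.056 ]
head z56 [ 0.4914 -0.1814  0.056 ]
top x 0.491 0.575 y -0.193 -0.137
top x 0.497 0.548 y -0.13 -0.089
top x 0.505 0.556 y 0.029000000000000026 0.05099999999999999
top x 0.614 0.647 y -0.131 -0.095
top x 0.629 0.69 y -0.034 0.028000000000000025
top x 0.654 0.673 y 0.238 0.257
top x 0.72 0.8 y 0.22899999999999998 0.43200000000000005
side x 0.488 0.5720000000000001 y -0.187 -0.086
side x 0.503 0.555 y 0.027000000000000024 0.05499999999999999
side x 0.614 0.65 y -0.118 -0.092
side x 0.626 0.69 y -0.028999999999999998 0.033999999999999975
side x 0.653 0.672 y 0.24 0.258
side x 0.718 0.8 y 0.23099999999999998 0.44199999999999995
```

Vise yaw is about −3.0°, with the seat centre near (0.528,−0.016) and the crank axis near (0.5205,−0.165). The arm points about −6° in the world frame, with the hinge on the far side from the robot. The block is at (0.4655,0.322) with a yaw of about +3.9°. Next I'll estimate the starting crank angle and pick up the block.

```bash
python3 - <<'E'
from h import *
from bench import r
T=dict(np.load("pics/top0.npz"))
ps=ray(T,np.array((264,447))/6-.5+[270,180],.032)
vy=np.array([.0525,.9986])
for q,z in [((457,440),.050),((152,445),.050)]:
    p=ray(T,np.array(q)/6-.5+[270,180],z); print("vise y mm",4+1000*(p-ps)[:2]@vy)
def R(yax):
    y=np.array([yax[0],yax[1],0.]);y/=np.linalg.norm(y);z=np.array([0,0,-1.]);return np.stack([np.cross(y,z),y,z],1)
best=None
for s in(1,-1):
    O=R(s*np.array([.998,.067])); print(s,r.ik([.4655,.322,.2],O))
for s in(1,-1):
    print(s,r.ik([.528,-.02,.2],R(s*np.array([.9986,-.0525]))),r.ik([.52,-.16,.2],R(s*np.array([.11,.994]))))
E
```

```text
vise y mm -69.50493040961004
vise y mm 49.15053831199443
1 [ 5.10314524e-01  1.56369043e-02  1.92469494e+00 -4.44089210e-16
  1.20126081e+00  4.43280842e-01]
-1 [ 5.10314524e-01  1.56369043e-02  1.92469494e+00 -4.44089210e-16
  1.20126081e+00 -2.69831181e+00]
1 [-1.39477884e-01 -6.90749440e-02  2.00756800e+00 -4.44089210e-16
  1.20309960e+00 -8.69526381e-02] [-3.97177761e-01 -3.33362238e-02  1.97331575e+00 -4.44089210e-16
  1.20161313e+00 -1.85775856e+00]
-1 None [-3.97177761e-01 -3.33362238e-02  1.97331575e+00 -4.44089210e-16
  1.20161313e+00  1.28383409e+00]
```

```bash
cat >> h.py <<'E'
def Rd(yax):
    y=np.array([yax[0],yax[1],0.]);y/=np.linalg.norm(y);z=np.array([0,0,-1.]);return np.stack([np.cross(y,z),y,z],1)
E
python3 - <<'E'
from h import *
from bench import r
G=.059
O=Rd([.998,.067])
r.move_pose([.4655,.322,.12+G],O)
print("stop",r.move_linear([.4655,.322,.022+G],speed=.12,stop_force=8))
r.close(effort=20)
s=r.get_state();print(s["t"],s["position"],s["opening"],s["force"])
r.move_linear([.4655,.322,.16+G],speed=.2)
s=r.get_state();print(s["t"],s["position"],s["opening"],s["force"])
for n in("top","side"):
    f=r.grab_frame(n); cv2.imwrite(f"pics/{n}1.png",f["pixels"])
E
```

```text
stop False
3.5667 [0.46548762 0.32199716 0.08098979] 0.27605049313497304 [ 0.00133004 -0.12730773 -0.66515924]
4.4083 [0.46473694 0.32157166 0.21739943] 0.2698534707735063 [-0.79736163 -0.32716943 -1.42245912]
```

View pics/side1.png

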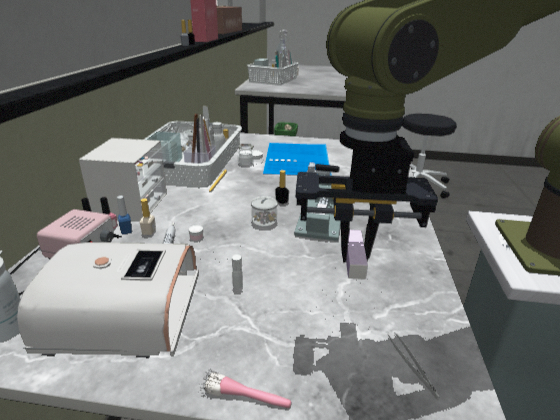

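The block is held level at (356,255), pinched across its middle. Now I'll place it on the seat.

```bash
python3 - <<'E'
from h import *
from bench import r
G=.059
O=Rd([.9986,-.0525]); X=[.5274,-.0210]
r.move_pose(X+[.16+G],O)
r.move_linear(X+[.075+G],speed=.2)
print("stop",r.move_linear(X+[.0543+G],speed=.05,stop_force=4))
s=r.get_state();print(s["t"],s["position"],s["force"])
r.release(); r.wait(.1)
r.move_linear(X+[.17+G],speed=.25)
r.move_pose([.45,-.32,.30],Rd([.11,.994])) if 0 else None
s=r.get_state();print(s["t"],s["position"],s["force"])
r.move_pose([.52,.30,.32],O)
f=r.grab_frame("side"); np.savez("pics/side2.npz",**f)
f2=r.grab_frame("top"); np.savez("pics/top2.npz",**f2)
cv2.imwrite("pics/z2.png",np.hstack([cv2.resize(f["pixels"][150:250,280:360],None,fx=5,fy=5),cv2.resize(f2["pixels"][220:290,270:400],(390,500))])[:, :800])
E
```

```text
stop True
6.8583 [ 0.52732016 -0.02100344  0.11283204] [-0.67267722  0.17728645  3.98901243]
8.7917 [ 0.52685449 -0.02093413  0.22800731] [-0.40207682 -0.43061783 -0.15085522]
```

View pics/z2.png

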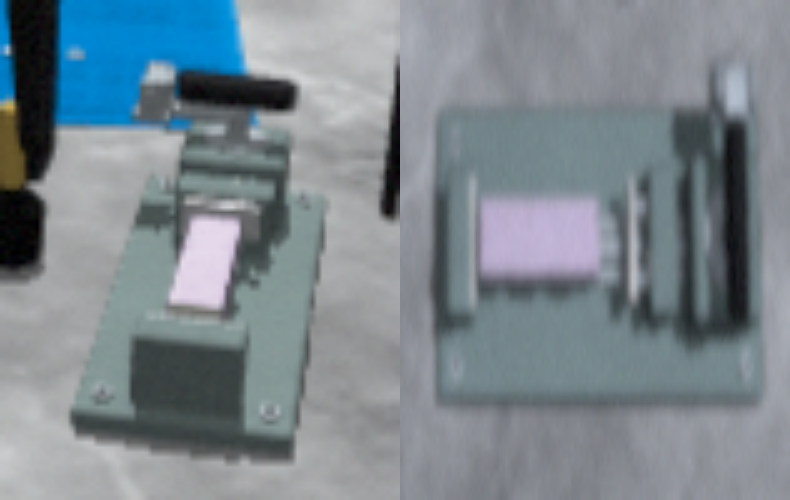

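The block lies along the vise between the jaws, at about (205,262) in the left crop and (538,238) in the right. I'll check its height and position, then pinch the handle.

```bash
python3 - <<'E'
from h import *
from bench import r
for n in("top","side"):
    f=dict(np.load(f"pics/{n}2.npz"));P=cloud(f)
    m=cv2.inRange(cv2.cvtColor(f["pixels"],cv2.COLOR_BGR2HSV),(125,20,80),(165,140,255))>0
    A=P[m&(f["range_z"]>0)]
    A=A[(A[:,0]>.45)&(A[:,0]<.6)&(A[:,1]>-.1)&(A[:,1]<.06)&(A[:,2]>.05)]
    pl=np.linalg.lstsq(np.c_[A[:,:2]-A[:,:2].mean(0),np.ones(len(A))],A[:,2],rcond=None)[0]
    print(n,len(A),pl.round(4),cv2.minAreaRect((A[:,:2]*1000).astype(np.float32)))
G=.059
# handle: axis, arm dir
ax=np.array([.5203,-.1645]); a=np.deg2rad(-6.3); d=np.array([np.cos(a),np.sin(a)])
X=list(ax+d*(-.005)); O=Rd([-d[1],d[0]])
print(X, r.ik(X+[.3],O))
r.move_pose(X+[.15+G],O)
print("stop",r.move_linear(X+[.084+G],speed=.08,stop_force=6))
r.close(effort=6)
s=r.get_state();print(s["t"],s["position"],s["opening"],s["force"])
f=r.grab_frame("side"); f2=r.grab_frame("top")
cv2.imwrite("pics/z3.png",np.hstack([cv2.resize(f["pixels"][130:230,280:360],None,fx=5,fy=5),cv2.resize(f2["pixels"][220:290,270:400],(390,500))])[:, :800])
E
```

```text
top 421 [ 0.0278 -0.0031  0.0564] ((527.3965454101562, -20.41586685180664), (88.59232330322266, 23.79641342163086), 86.82717895507812)
side 160 [0.0312 0.0028 0.0568] ((525.7321166992188, -20.38469696044922), (92.05370330810547, 24.95130729675293), 87.58021545410156)
[np.float64(0.515330195222724), np.float64(-0.16395132844454477)] [-4.07300891e-01 -1.23885921e-01  1.88491862e+00 -4.44089210e-16
  1.38055995e+00 -1.86814147e+00]
stop False
14.3417 [ 0.51486452 -0.16579402  0.14304979] 0.1899951104006996 [-2.30796817 -7.68032558 -0.90286218]
```

View pics/z3.png

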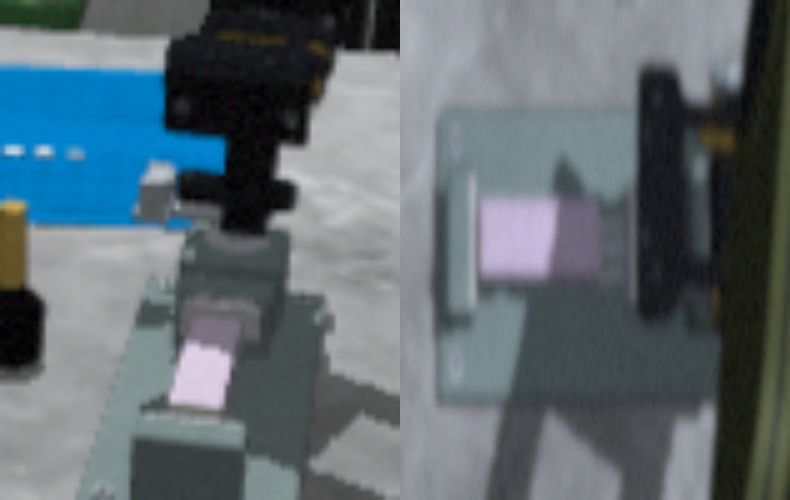

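The pinch is good: opening 18 mm, with the fingers straddling the bar at (235,205) in the left crop. The side force shows the axis is about 1.8 mm further towards −y, so I'll correct for that and swing the handle up.

```bash
python3 - <<'E'
from h import *
from bench import r
G=.059
ax=np.array([.5201,-.1662]); a=np.deg2rad(-6.3); d=np.array([np.cos(a),np.sin(a)])
for th in list(range(0,91,9))+[93]:
    t=np.deg2rad(th); p=ax+d*(.045-.05*np.cos(t))
    st=r.move_linear([p[0],p[1],.084+.05*np.sin(t)+G],speed=.06,stop_force=25)
    s=r.get_state(); print(th,st,round(s["t"],2),(s["position"]-np.array([p[0],p[1],.084+.05*np.sin(t)+G])).round(4),s["force"].round(1))
    if st: break
f=r.grab_frame("side"); f2=r.grab_frame("top")
cv2.imwrite("pics/z4.png",np.hstack([cv2.resize(f["pixels"][130:230,280:360],None,fx=5,fy=5),cv2.resize(f2["pixels"][220:290,270:400],(390,500))])[:, :800])
E
```

```text
0 False 14.69 [-0.0003 -0.0006  0.    ] [-1.5 -4.2  1.3]
9 False 14.97 [-0.0003 -0.0006  0.0002] [-2.6 -4.5  0.5]
18 False 15.26 [-0.0002 -0.0006  0.0003] [-3.2 -5.2  1.2]
27 False 15.54 [-0.0001 -0.0005  0.0004] [-2.4 -4.2  2.2]
36 False 15.82 [-0.     -0.0005  0.0004] [-3.6 -5.3  2.2]
45 False 16.11 [ 0.     -0.0005  0.0003] [-1.9 -4.2  0.9]
54 False 16.39 [ 0.0001 -0.0004  0.0002] [-1.1 -5.1  0.5]
63 False 16.68 [ 0.0001 -0.0002  0.    ] [-1.2 -4.3 -0.6]
72 False 16.96 [ 0.0002  0.0001 -0.    ] [ 0.7 -3.   0.5]
81 False 17.24 [ 0.0002  0.0003 -0.    ] [-0.8 -2.8 -0.6]
90 False 17.52 [0.0004 0.0003 0.0001] [-0.7 -0.7  1.1]
93 False 17.77 [0.0001 0.0003 0.0001] [-2.  -0.1  2.7]
```

View pics/z4.png

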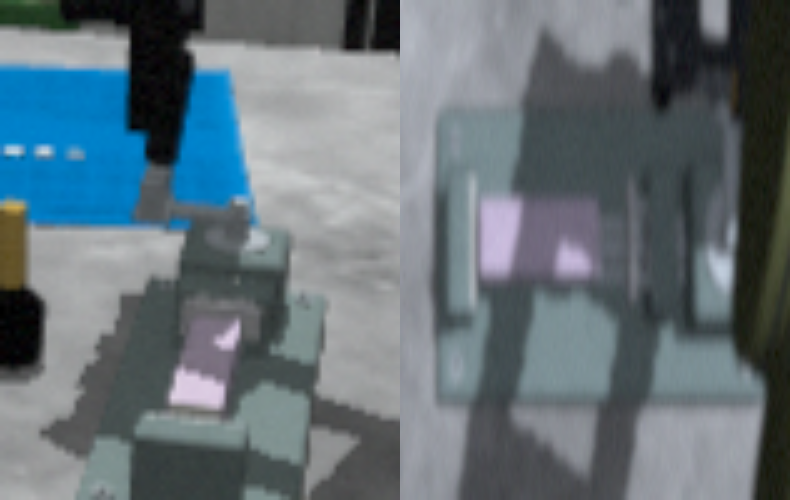

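The handle is upright: the grip stands between the fingers at (160,150) above the hinge at (152,195), and forces are small. Next I'll wind clockwise with a fixed tool orientation, since the grip spins freely.

```bash
cat > wind.py <<'E'
from h import *
from bench import r
def wind(c1,c2,step=.3,rad=.0455,speed=.07):
    ax=np.array([.5201,-.1662]); z=.134+.059
    n=int(np.ceil((c2-c1)/step))
    for c in np.linspace(c1,c2,n+1)[1:]:
        a=-.11-(c-.08); p=np.array([ax[0]+rad*np.cos(a),ax[1]+rad*np.sin(a),z])
        st=r.move_linear(p,speed=speed,stop_force=20); s=r.get_state()
        e=(s["position"]-p); u=np.array([np.cos(a),np.sin(a),0]);t=np.array([np.sin(a),-np.cos(a),0])
        print(round(c,2),st,round(s["t"],2),"err r/t mm",(1000*e@u).round(1),(1000*e@t).round(1),"F r/t/z",(s["force"]@u).round(1),(s["force"]@t).round(1),s["force"][2].round(1),round(s["opening"],3))
        if st: return True
E
python3 - <<'E'
from wind import *
r.close(effort=15)
wind(.08,2.5)
f=r.grab_frame("side"); f2=r.grab_frame("top")
cv2.imwrite("pics/z5.png",np.hstack([cv2.resize(f["pixels"][130:230,280:360],None,fx=5,fy=5),cv2.resize(f2["pixels"][220:290,270:400],(390,500))])[:, :800])
E
```

```text
0.35 False 18.43 err r/t mm 0.9 0.8 F r/t/z 3.4 0.9 -2.1 0.187
0.62 False 18.75 err r/t mm 1.1 0.5 F r/t/z 6.2 -0.8 -1.0 0.191
0.89 False 19.07 err r/t mm 1.6 0.8 F r/t/z 6.2 0.7 -2.1 0.194
1.16 False 19.4 err r/t mm 1.5 0.9 F r/t/z 5.7 1.7 0.9 0.191
1.42 False 19.73 err r/t mm 0.9 0.6 F r/t/z 5.7 2.5 3.3 0.188
1.69 False 20.05 err r/t mm -0.3 0.4 F r/t/z 1.5 1.8 5.3 0.186
1.96 False 20.38 err r/t mm -1.7 0.8 F r/t/z -4.3 0.4 6.6 0.186
2.23 False 20.7 err r/t mm -2.8 1.0 F r/t/z -10.4 -0.7 3.7 0.186
2.5 False 21.02 err r/t mm -3.5 1.0 F r/t/z -15.2 -0.2 -0.1 0.188
```

View pics/z5.png

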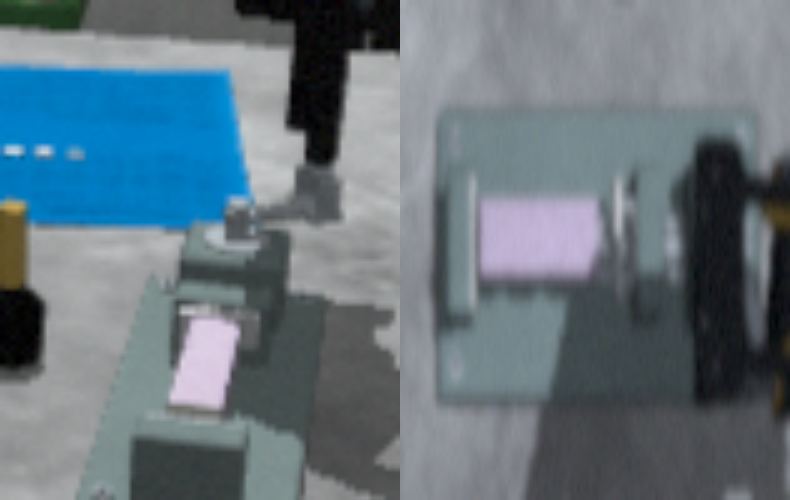

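Winding works. The arm has turned past the near side and the jaw is advancing, but the radial force shows my circle is off-centre. I'll refit it from these residuals.

```bash
sed -i 's/ax=np.array(\[.5201,-.1662\])/ax=np.array([.5232,-.1677])/; s/rad=.0455/rad=.0443/' wind.py
python3 - <<'E'
from wind import *
wind(2.4,5.2)
f=r.grab_frame("side"); f2=r.grab_frame("top")
cv2.imwrite("pics/z6.png",np.hstack([cv2.resize(f["pixels"][130:230,280:360],None,fx=5,fy=5),cv2.resize(f2["pixels"][220:290,270:400],(390,500))])[:, :800])
E
```

```text
2.68 False 21.38 err r/t mm -1.7 1.1 F r/t/z -7.0 1.3 3.0 0.187
2.96 False 21.7 err r/t mm -1.8 1.1 F r/t/z -10.1 0.6 -0.2 0.184
3.24 False 22.02 err r/t mm -1.8 1.0 F r/t/z -10.0 0.9 -1.0 0.182
3.52 False 22.35 err r/t mm -1.6 0.8 F r/t/z -10.5 1.5 -1.2 0.184
3.8 False 22.68 err r/t mm -1.4 0.6 F r/t/z -8.6 2.3 -1.0 0.183
4.08 False 23.0 err r/t mm -1.0 0.5 F r/t/z -6.8 1.5 1.1 0.183
4.36 False 23.32 err r/t mm -0.5 0.4 F r/t/z -5.1 3.4 3.9 0.184
4.64 False 23.65 err r/t mm 0.1 0.2 F r/t/z -2.1 2.0 5.6 0.186
4.92 False 23.98 err r/t mm 0.8 0.0 F r/t/z 0.7 2.0 6.2 0.189
5.2 False 24.3 err r/t mm 1.4 -0.2 F r/t/z 3.0 1.1 5.9 0.187
```

View pics/z6.png

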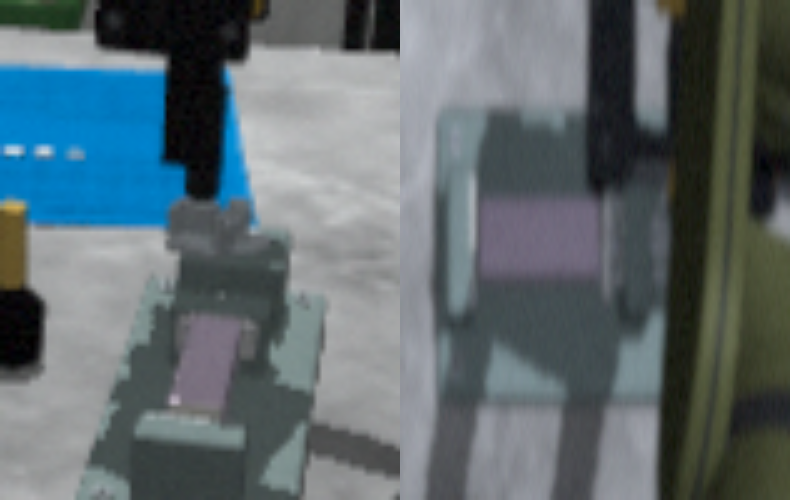

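The arm now points towards the jaws and the pad is just short of the block, at (607,240) in the right crop. I'll continue until the block is clamped.

```bash

python3 - <<'E'
from wind import *
wind(5.2,7.95)
f=r.grab_frame("side"); f2=r.grab_frame("top")
np.savez("pics/side7.npz",**f);np.savez("pics/top7.npz",**f2)
cv2.imwrite("pics/z7.png",np.hstack([cv2.resize(f["pixels"][130:230,280:360],None,fx=5,fy=5),cv2.resize(f2["pixels"][220:290,270:400],(390,500))])[:, :800])
E
```

```text
5.48 False 24.73 err r/t mm 1.8 -0.5 F r/t/z 6.1 0.3 3.5 0.186
5.75 False 25.05 err r/t mm 2.1 -0.6 F r/t/z 8.0 0.9 3.0 0.185
6.02 False 25.38 err r/t mm 1.4 -0.6 F r/t/z 6.1 0.4 3.2 0.187
6.3 False 25.7 err r/t mm 0.6 -0.3 F r/t/z 4.9 0.1 3.2 0.186
6.58 False 26.02 err r/t mm 0.1 0.2 F r/t/z 4.1 0.6 3.5 0.184
6.85 False 26.35 err r/t mm 0.2 0.4 F r/t/z 4.1 1.2 4.5 0.189
7.12 False 26.68 err r/t mm 0.4 0.5 F r/t/z 5.3 0.3 5.1 0.189
7.4 False 27.0 err r/t mm 0.5 0.7 F r/t/z 4.7 0.9 4.9 0.188
7.68 False 27.32 err r/t mm 0.4 0.9 F r/t/z 4.6 0.8 6.7 0.186
7.95 False 27.65 err r/t mm 0.0 1.2 F r/t/z 3.6 0.7 7.7 0.186
```

View pics/z7.png

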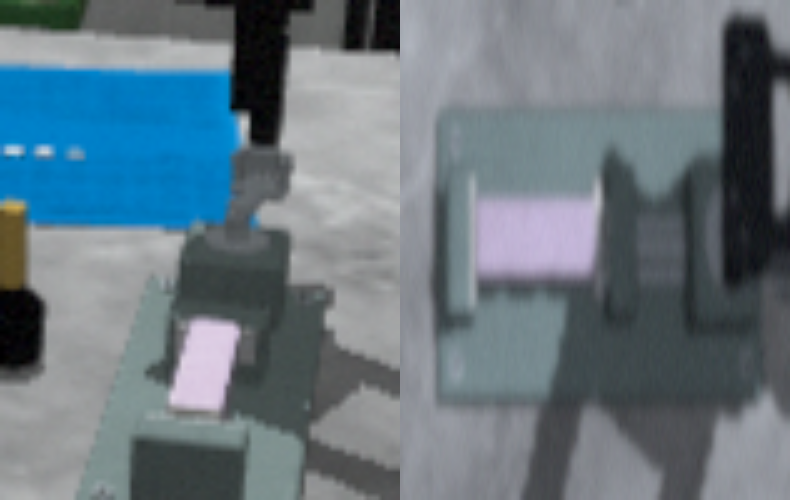

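The block is against the fixed jaw with the pad on its other end, and the arm points to −y, about one and a quarter turns on. I'll let go, retreat and check.

```bash

python3 - <<'E'
from wind import *
r.release(); r.wait(.1)
p=r.get_state()["position"]; r.move_linear([p[0],p[1],.30],speed=.15)
r.move_pose([.50,.30,.34],Rd([.9986,-.0525]))
r.wait(.3)
F={}
for n in("side","top"):
    F[n]=r.grab_frame(n); np.savez(f"pics/{n}8.npz",**F[n])
f,f2=F["side"],F["top"]
cv2.imwrite("pics/z8.png",np.hstack([cv2.resize(f["pixels"][150:250,280:360],None,fx=5,fy=5),cv2.resize(f2["pixels"][220:290,270:400],(390,500))])[:, :800])
cv2.imwrite("pics/t8z.png",cv2.resize(f2["pixels"][180:280,270:400],None,fx=6,fy=6,interpolation=cv2.INTER_CUBIC))
for n,f in F.items():
    P=cloud(f); m=cv2.inRange(cv2.cvtColor(f["pixels"],cv2.COLOR_BGR2HSV),(125,20,80),(165,140,255))>0
    A=P[m&(f["range_z"]>0)]
    A=A[(A[:,0]>.45)&(A[:,0]<.6)&(A[:,1]>-.1)&(A[:,1]<.06)&(A[:,2]>.05)]
    pl=np.linalg.lstsq(np.c_[A[:,:2]-A[:,:2].mean(0),np.ones(len(A))],A[:,2],rcond=None)[0]
    print(n,len(A),pl.round(4),cv2.minAreaRect((A[:,:2]*1000).astype(np.float32)))
s=r.get_state();print(s["t"],s["force"])
E
```

```text
side 171 [0.0264 0.0129 0.0566] ((525.6626586914062, -24.81686782836914), (107.14408874511719, 25.023977279663086), 86.87892150878906)
top 437 [-0.0013  0.0029  0.0565] ((527.5635375976562, -17.186397552490234), (91.2150650024414, 23.81282615661621), 86.96930694580078)
32.5333 [-0.45470434 -0.09729756 -0.51062521]
```

View pics/t8z.png

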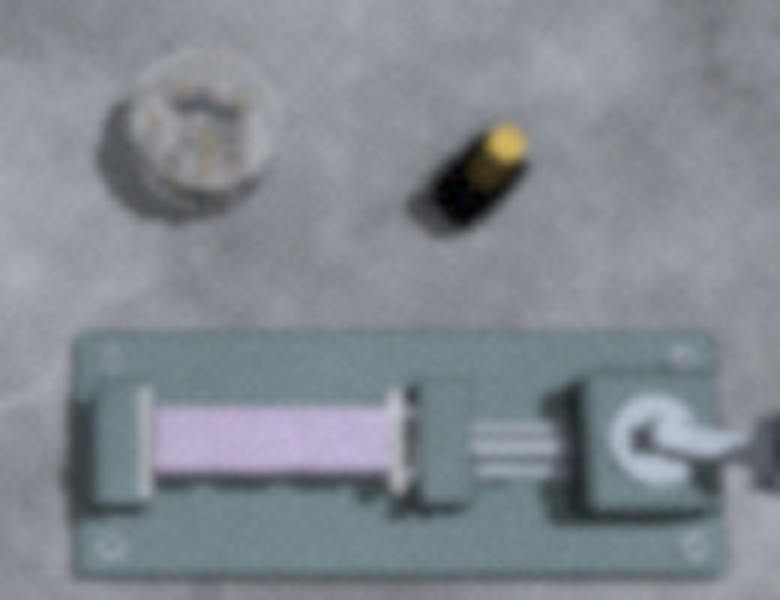

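View pics/z8.png

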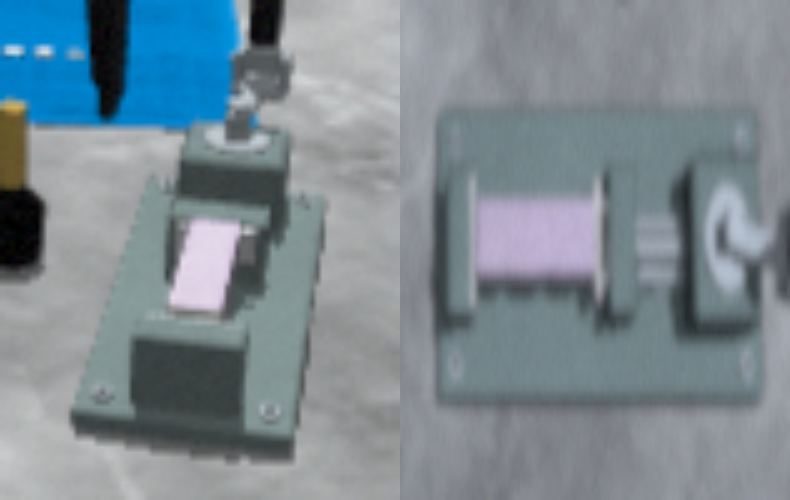

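The jaw body has moved about 32 mm, so the crank is near 7.9–8.0 rad. The pad has gone in about 6 mm, the block is flat and straight with its top at 56.5 mm, and the pot and polish bottle haven't moved. Handing in.

```bash
python3 - <<'E'
from bench import r
print(r.finish_job())
E
```

```text
the job is handed in; nothing more can be done
None
```

I laid the block on the seat and let go of it. I then pinched the folded handle and swung it upright, wound the crank clockwise about 7.9 rad, let go and moved clear. I handed the job in at about 32.5 s of the 72 s; it gave no verdict.

**Last checks, from the cameras:**
- **Block:** it is straight along the vise, against the fixed jaw and about 1–2 mm from the seat centre. Its top is 56.5 mm above the table, which fits lying flat with the pin pressed down.
- **Crank and pad:** the jaw moved about 32 mm, so the crank is near 7.9–8.0 rad. The gap between pad and jaw closed by about 6 mm. Pin, crank and pad values are inferred, because no joint readings were available.
- **Bystanders:** the pot and black polish bottle look unmoved in the top view. I did not re-measure the primer, but the arm stayed well away from it.

**Checks that disagreed:**
- **Camera offset:** the two cameras disagreed by about 2 mm. My first crank axis was a few millimetres off and gave up to about 15 N of radial force while winding, so I re-centred the circle part way.
- **Block outline:** the side view's last outline came out too long (107 mm for the 94 mm block) because the colour mask picked up extra pixels, so I relied on the top view for position. The side view also put the block's tilt at about 0.03 rad, against nearly zero from the top view; both are under the 0.1 rad limit.

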